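# Pack the toy bus and close its box

### The arm

A 6-joint arm with a two-finger parallel gripper is mounted at the origin on the work surface. World frame = base frame: x ahead of the robot, y to its left, z up, the work surface at z = 0. Lengths are in m, angles in rad, forces in N, time in s.
With the tool pointing down it reaches from about 0.25 to 0.725 m from the base axis. Payload 4 kg.
Tool frame: the origin (TCP) lies between the finger pads; the fingertips stand 25 mm ahead of it and the grasp point (between the pads) lies 6 mm ahead of it; z points along the fingers, y is the line along which they close (so a half turn about z gives the same grasp; the last joint's range is limited). The gripper opens to 85 mm and grips with 20 to 120 N. Pads are 22 mm wide; open, the fingers measure 114 mm over their backs; the gripper's body (76 mm by 85 mm) begins 54 mm behind the grasp point. The pads swing forward as they close: fully open they stand 13 mm farther back than shut.
Start: joints at [-1.18, 0.241, 0.005, 1.335, 0, 1.571], TCP at [0.19, -0.462, 0.256] pointing down, gripper open.
Joint ranges: [-2.72, 2.72], [-1.05, 1.87], [-1.09, 1.28], [-1.99, 2.15], [-1.42, 1.44], [-3.14, 3.14]. Speed limits (rad/s): [2.79, 2.79, 3.14, 3.14, 3.14, 3.14].

### API

Orientations are given as a unit quaternion [x, y, z, w].
In Python, from workcell import bot gives the robot as it stands. The module is installed in compiled form; this text tells all that it offers.
- The arm moves only by the shell command python3 -m pendant 'ROWS'. ROWS is JSON, one flat list of numbers, 7 for each row, row after row: the shift along the tool's x, y, z normalised to -1 to 1, where 1 is 0.5 m, then the turn, a rotation vector about the tool's x, y, z normalised to -1 to 1, where 1 is 180 degrees, then the opening, from 0 (shut) to 1 (fully open). In form: [tx, ty, tz, ax, ay, az, fingers, tx, ty, tz, ax, ay, az, fingers, ...]. A call has exactly 10 rows; each row is the pose to reach, as a shift and turn from the pose commanded when the call began, along the tool's axes at that moment, turning the shorter way round; what a row does not reach only later rows make up. A row lasts 1/12 s, in which the tool goes at most 41.7 mm and 7.16 degrees, less where a joint would pass 70% of its speed; a pose out of reach is approached as far as the arm can. A call with a number of a shift or a turn outside -1 to 1 is refused whole. A call with a gripper value outside its range is refused whole. The fingers move at their own pace and stop on an object; the grip force is fixed at half the most. Time passes only in rows, so rows that repeat a pose let the fingers close, or fill a call up. It gives the time, the measured TCP pose, the force, the opening and the grip force at its end, in the units of the state.
- bot.get_obs(): the state, without advancing time (a new reading comes with each control period).
- bot.camera(name): name is "scene" or "top"; returns a dict with "pixels" (480x640x3 uint8, red, green, blue), "mtx" (3x3 intrinsics, pixels), "k1" (the pictures are not rectified: a ray, as slopes to the right and down, at radius r is drawn at 1 + k1 r^2 times it, then the intrinsics apply), "cam_to_world" (4x4, takes a point from camera to world coordinates). Camera axes: x right, y up, looking along -z (the intrinsics and any distortion apply to the point x, -y, -z); pixel columns grow to the right and rows downward; lengths in m; the calibration is good to about 2 mm. A picture is of the moment at which its call begins. There is no depth.
- bot.job_done(): hands the job in; it is judged then, once.
The state is a dict: "clock": time; "joint_pos": joint angles; "joint_vel": joint speeds; "tau": joint torques, N m; "eef_pos": TCP position; "tool_rot": TCP orientation; "ft_force": force on the tool from outside, world axes, zero at the start; "ft_torque": the same for the moment, N m; "grip_width": finger opening in m; "grasp_force": force on a finger pad.
Only numpy, scipy, OpenCV 4.12 (cv2) and the standard library are available. Lean on these libraries where they do the work, as an engineer would, in place of code of your own. Each camera call takes 0.05 s, during which the arm holds its last target. There are 200 camera calls.

### The job

Set the cardboard toy bus gently on its wheels in the open box, without dropping it. Then draw the red lid out of the low rack, where only its end with the yellow tab sticks out, until it lies clear on the table, let go, take it up again by the wooden bar in its middle and close the box with it, gently, so that it sits flush all round, either way round. Leave the toy camera, the tape roll and the jar where they are.

Things in the scene. Friction and masses are not known exactly. Their poses are not given: they have to be found in the camera images.
- bus_mid (a point): Toy bus of brown cardboard with blue windows and an orange roof stripe, about 90 g: 130 long (its x axis) x 50 wide over the wheels (body 46 wide) x 50 high, on four fixed black wheels (they do not roll). This point is its centre, 25 above its underside; z up. It starts standing on its wheels on the table.
- box: Open cardboard box with green side panels, fixed to the table: outside 180 (its x axis) x 132 (y) x 76 high; walls and floor 6 thick, so inside 168 x 120, 70 deep. Origin at the centre of its underside; z up.
- rack: Low plywood rack fixed to the table, the lid lying in it. Origin on the table at the middle of the lid's place; open front towards -x. Roof (underside 60, top 68 above the table, cardboard sheets on it up to 76) and side walls (156 apart inside) run from x = -28 to the back wall at +102. The lid's far end clears the roof once drawn 118 along -x. Nothing stands in front of it.
- lid_bar: Light wooden bar handle fixed on the middle of the lid: 50 long (x, along the lid's length) x 18 wide (y) x 34 high. Origin at the bar's centre (the lid's centre seen from above), 33 above the lip's underside, 20 above the plate's top. At first it is under the rack's roof.
- lid: Red lid, about 200 g in all: plate 180 (x) x 132 (y) x 6 over a cardboard lip 159 x 111 x 10 deep that enters the box with 4.5 clearance each side. Origin at the centre of the lip's underside (plate 10 to 16 above it), z up. Starts flat on the table in the rack, tab end (-x) out of the front. Closed, the plate rests on the box's rim, origin 66 above the box's underside.
- lid_tab (a point): Centre of the yellow upright pull tab on the lid: 12 thick (along the lid's x) x 36 wide (y) x 34 high, its centre 33 above the lip's underside and 78 from the lid's middle, towards the lid's -x end. At the start about 50 in front of the rack's roof.
- camera: Bystander: cardboard toy camera with a black lens on its -y face, 100 (x) x 36 (50 with lens) x 61 high. Origin at the centre of its underside.
- tape: Bystander: roll of amber tape, 90 across, 45 high, lying flat. Origin at the centre of its underside.
- jar: Bystander: closed jar with a blue cap, 64 across, 90 high. Origin at the centre of its underside.
There are look-alikes about, which are no part of the job. Of the things that look like the lid, take the one that is farthest from the robot's base at the start.

How it is judged:
By the outcome, as a careful person would: the job done as asked, in the order asked, and still so for the second after the job is handed in, with the robot touching nothing.
It also fails if it takes over 72 s, if anything falls off the work surface, if the arm or the gripper's body presses on something with over 40 N, if the wrist force passes 120 N, or if a joint passes its speed limit or range.

## Working session

There is one attempt and no reset: what is moved stays moved. The work goes in short steps, Python scripts to look and compute and a shell command to move; the robot and the scene stay as the last step left them, time stands still between calls to the robot, and variables do not carry over. Pictures are saved under pics/ and viewed, at most 12 in all, crops included, and the job is handed in when it is done.

```bash
mkdir -p pics; cat > h.py <<'E'
import numpy as np, cv2, json
from workcell import bot
def shot(n,f=None):
    c=bot.camera(n); im=c["pixels"][:,:,::-1].copy()
    if f: cv2.imwrite("pics/"+f,im)
    return im,c
def ray(c,uv):
    K=np.array(c["mtx"]);k=c["k1"];T=np.array(c["cam_to_world"])
    p=cv2.undistortPoints(np.array(uv,float).reshape(-1,1,2),K,np.array([k,0,0,0,0.]))[:,0]
    d=np.c_[p[:,0],-p[:,1],-np.ones(len(p))]@T[:3,:3].T
    return T[:3,3],d
def onz(c,uv,z):
    o,d=ray(c,uv); return o+d*((z-o[2])/d[:,2])[:,None]
def proj(c,P):
    T=np.linalg.inv(np.array(c["cam_to_world"])); P=np.atleast_2d(P)@T[:3,:3].T+T[:3,3]
    s=np.c_[P[:,0],-P[:,1]]/-P[:,2:]; r2=(s**2).sum(1)[:,None]; s=s*(1+c["k1"]*r2)
    K=np.array(c["mtx"]); return s*[K[0,0],K[1,1]]+K[:2,2]
def blobs(c,im,lo,hi,amin=60):
    h=cv2.cvtColor(im,cv2.COLOR_BGR2HSV); m=cv2.inRange(h,np.array(lo),np.array(hi))
    cs,_=cv2.findContours(m,cv2.RETR_EXTERNAL,cv2.CHAIN_APPROX_NONE)
    return [x for x in cs if cv2.contourArea(x)>=amin]
E
python3 - <<'E'
from h import *
for n in("scene","top"):
    im,c=shot(n,n+"0.png"); T=np.array(c["cam_to_world"]); print(n,T.round(3).tolist(),c["mtx"],c["k1"])
o=bot.get_obs(); print(o)
E
```

```text
scene [[-0.234, -0.572, 0.786, 1.373], [0.972, -0.119, 0.203, 0.232], [-0.022, 0.812, 0.584, 0.693], [0.0, 0.0, 0.0, 1.0]] [[448.99684676   0.         317.19801386]
 [  0.         448.99684676 238.80041526]
 [  0.           0.           1.        ]] -0.041033480761399226
top [[-0.022, 0.993, -0.113, 0.422], [-0.999, -0.018, 0.036, 0.046], [0.033, 0.113, 0.993, 0.916], [0.0, 0.0, 0.0, 1.0]] [[446.48678961   0.         315.38070572]
 [  0.         446.48678961 241.35745998]
 [  0.           0.           1.        ]] 0.009393250125463312
{'clock': 0.1, 'joint_pos': array([-1.18000659e+00,  2.41354116e-01,  3.86992603e-03,  1.33522901e+00,
       -9.38280882e-06,  1.57079323e+00]), 'joint_vel': array([ 7.55624924e-05, -1.80267926e-03,  2.71513622e-03,  1.24074801e-03,
       -1.63527897e-03, -1.15241601e-03]), 'tau': array([-2.75505357e-05, -3.73137903e+01,  2.53010219e+01,  1.08707068e-02,
        2.56733608e-05, -7.38510693e-06]), 'eef_pos': array([ 0.19025721, -0.46182042,  0.25549791]), 'tool_rot': array([ 9.80970329e-01,  1.94155339e-01, -1.90684645e-04, -9.39286814e-04]), 'ft_force': array([ 0.26077734, -0.10553426, -0.73066033]), 'ft_torque': array([ 0.01680394, -0.01298245,  0.05158903]), 'grasp_force': 0.0, 'grip_width': 0.0855876652114806}
```

View pics/scene0.png

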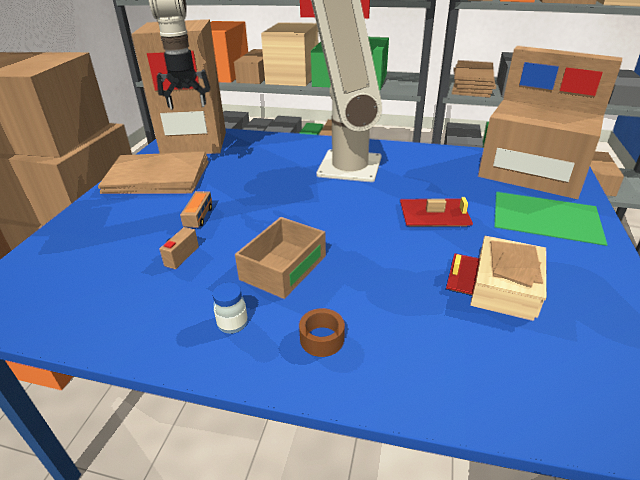

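View pics/top0.png

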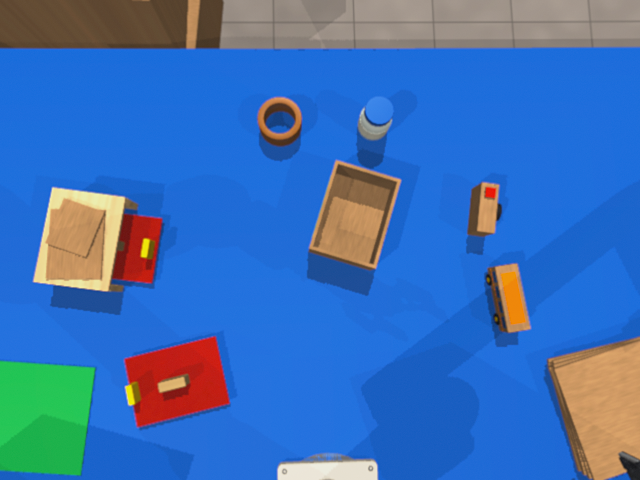

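Top view: the bus is at (508,298) and the box at (356,215). There are two lids: a red one in the rack, with tab at (147,248), and a free one at (177,382). The rack one is farther from the base (about 0.6 m against 0.3 m) and fits the task, so I'll measure it and confirm it in a crop.

```bash
python3 - <<'E'
from h import *
im,c=shot("top"); sc,cs=shot("scene")
def rect(P):
    r=cv2.minAreaRect((P[:,:2]*1000).astype(np.float32)); b=cv2.boxPoints(r)/1000
    i=np.argmax([np.linalg.norm(b[1]-b[0]),np.linalg.norm(b[2]-b[1])]); e=b[i+1]-b[i]
    return np.array(r[0]).round(1),np.array(r[1]).round(1),round(np.degrees(np.arctan2(e[1],e[0])),2)
for nm,cc,ii in(("top",c,im),("scene",cs,sc)):
  for name,lo,hi,z in(("orange",(8,200,170),(18,255,255),.05),("yellow",(24,150,120),(34,255,255),.05),("red",(0,200,60),(4,255,255),.016),("red2",(175,200,60),(180,255,255),.016),("bluecap",(105,150,100),(115,220,255),.09),("green",(50,100,50),(80,255,255),.04)):
    if name=="bluecap":continue
    for b in blobs(cc,ii,lo,hi,40):
        x,y,w,h=cv2.boundingRect(b)
        if w<150: print(nm,name,(x,y,w,h),rect(onz(cc,b.reshape(-1,2),z)))
# box outer rim by brown mask in top
h=cv2.cvtColor(im,cv2.COLOR_BGR2HSV); m=cv2.inRange(h,np.array((5,40,40)),np.array((25,230,255)))
m[:, :300]=0; k,_=cv2.findContours(m,cv2.RETR_EXTERNAL,cv2.CHAIN_APPROX_NONE)
for b in k:
    if cv2.contourArea(b)>300: print("brown",cv2.boundingRect(b),cv2.approxPolyDP(b,6,True).reshape(-1,2).tolist(),rect(onz(c,b.reshape(-1,2),.076)),rect(onz(c,b.reshape(-1,2),.05)))
A=cv2.resize(im[170:330,20:240],None,fx=2.5,fy=2.5,interpolation=2);B=cv2.resize(im[150:350,300:540],None,fx=2,fy=2)
B=cv2.copyMakeBorder(B,0,0,0,0,0)
cv2.imwrite("pics/crop1.png",cv2.resize(im[170:330,20:240],None,fx=3.5,fy=3.5,interpolation=2))
cv2.imwrite("pics/crop2.png",cv2.resize(im[150:350,300:540],None,fx=3,fy=3,interpolation=2))
E
```

```text
top orange (501, 272, 25, 52) (array([ 403.6, -367.3]), array([99.1, 29.2]), np.float32(7.49))
top yellow (126, 383, 14, 22) (array([242.7, 360.2]), array([36. , 19.8]), np.float32(12.92))
top yellow (141, 239, 10, 19) (array([514. , 343.3]), array([13.1, 34.7]), np.float32(-10.03))
top red (126, 338, 102, 88) (array([257.8, 289.2]), array([127. , 174.3]), np.float32(-77.71))
top red (113, 215, 48, 67) (array([517.9, 370.9]), array([ 74.9, 126.8]), np.float32(-8.29))
top red (485, 188, 11, 10) (array([ 620.8, -351.6]), array([19.2, 19.7]), np.float32(-11.71))
top green (0, 361, 95, 114) (array([204.5, 531.2]), array([174.3, 191.2]), np.float32(-5.69))
scene yellow (453, 255, 8, 19) (array([536.6, 340.2]), array([10.2, 71. ]), np.float32(-7.71))
scene yellow (460, 198, 8, 15) (array([272.3, 361.7]), array([18.5, 75.9]), np.float32(-1.7))
scene red (560, 68, 42, 28) (array([-1147. ,   978.5]), array([174.8, 448.7]), np.float32(-16.84))
scene red (147, 53, 19, 37) (array([ -996.1, -1312.1]), array([840.6, 100.4]), np.float32(31.41))
scene red (361, 0, 9, 18) (array([-3233.1,  -412.3]), 
[... 808 characters left out ...]
.52)) (array([ 188.4, -539.8]), array([234. , 190.1]), np.float32(11.52))
brown (487, 264, 43, 68) [[516, 264], [489, 268], [501, 330], [529, 328]] (array([ 402.8, -343.5]), array([124.4,  62.9]), np.float32(7.22)) (array([ 402.2, -355.6]), array([128.3,  64.8]), np.float32(7.22))
brown (468, 183, 31, 53) [[498, 185], [472, 190], [468, 233], [493, 232]] (array([ 574.7, -310.9]), array([ 53.7, 103.9]), np.float32(-8.98)) (array([ 579.4, -322. ]), array([ 55.4, 107.1]), np.float32(-8.98))
brown (310, 161, 90, 109) [[336, 161], [310, 251], [374, 268], [399, 180]] (array([567.7, -59.9]), array([131.1, 184.5]), np.float32(-18.04)) (array([572.2, -63.2]), array([135.1, 190.2]), np.float32(-18.04))
```

View pics/crop1.png

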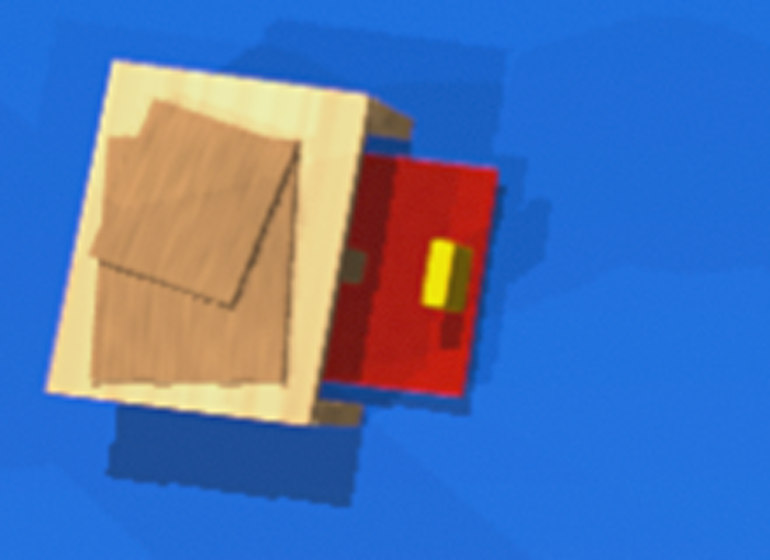

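View pics/crop2.png

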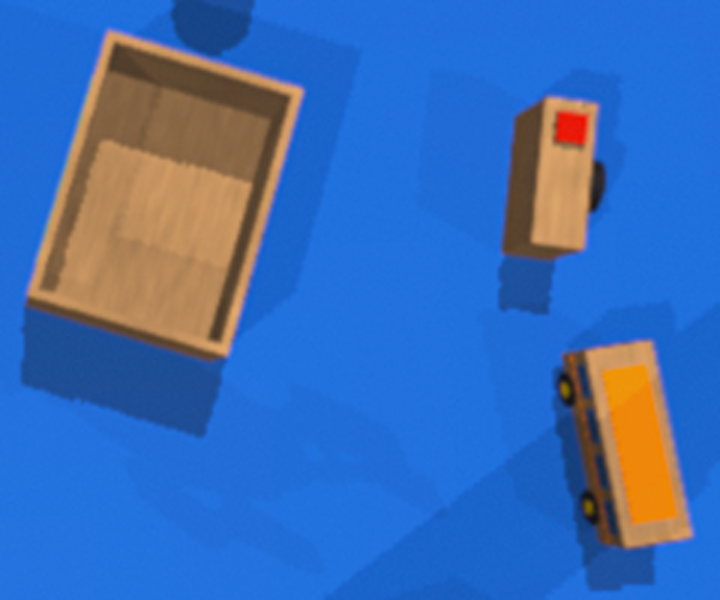

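Crop 1 confirms the rack lid: red plate, yellow tab at about (147,248) in the full image, and the bar dimly visible under the roof. Crop 2 shows the bus upright and the box empty. Next is a planner that turns world targets into row units.

```bash
cat > plan.py <<'E'
import sys
from h import *
from scipy.spatial.transform import Rotation as R
def plan(x,y,zg,yawY):
    "grasp point x,y,zg (m); yawY: heading of tool y, degrees"
    o=bot.get_obs(); R0=R.from_quat(o["tool_rot"]); a=np.radians(yawY)
    ty=np.array([np.cos(a),np.sin(a),0]);tz=np.array([0,0,-1.]);Rt=R.from_matrix(np.c_[np.cross(ty,tz),ty,tz])
    d=R0.inv().apply(np.array([x,y,zg+.006])-o["eef_pos"])/.5
    r=(R0.inv()*Rt).as_rotvec()/np.pi
    f=o["ft_force"]; yy=R0.as_matrix()[:,1]
    print("now",o["clock"].__round__(2),o["eef_pos"].round(4),"yaw",np.degrees(np.arctan2(yy[1],yy[0])).round(2),"q6",round(o["joint_pos"][5],2),"F",f.round(1),"w",round(o["grip_width"],4),"gf",round(o["grasp_force"],1))
    print("row",d.round(4).tolist()+r.round(4).tolist())
if __name__=="__main__": plan(*map(float,sys.argv[1:5]))
E
python3 - <<'E'
from h import *
im,c=shot("top")
# sub-pixel rim edges: box from far corners and left/right edges
P=onz(c,[(336.5,161),(399.8,180),(310,249.5),(375,267)],.076)[:,:2]*1000; print(P.round(1))
for i,j in((0,1),(0,2),(1,3)): e=P[j]-P[i]; print(i,j,np.linalg.norm(e).round(1),np.degrees(np.arctan2(e[1],e[0])).round(2))
E
python3 plan.py .4036 -.3673 .15 97.5
```

```text
[[ 673.5  -28. ]
 [ 634.2 -149.8]
 [ 502.3   26.9]
 [ 466.7  -95.3]]
0 1 128.0 -107.89
0 2 179.8 162.22
1 3 176.1 161.97
now 0.25 [ 0.1904 -0.4621  0.2559] yaw -67.61 q6 1.57 F [-0.8  0.3  0.2] w 0.0853 gf 0.0
row [0.4665, -0.0126, 0.1998, -0.0001, -0.0004, -0.9173]
```

```bash
python3 -m pendant '[0.4665,-0.0126,0.1,0,0,-0.917,1, 0.4665,-0.0126,0.1,0,0,-0.917,1, 0.4665,-0.0126,0.1,0,0,-0.917,1, 0.4665,-0.0126,0.1,0,0,-0.917,1, 0.4665,-0.0126,0.1,0,0,-0.917,1, 0.4665,-0.0126,0.1,0,0,-0.917,1, 0.4665,-0.0126,0.1,0,0,-0.917,1, 0.4665,-0.0126,0.1,0,0,-0.917,1, 0.4665,-0.0126,0.1,0,0,-0.917,1, 0.4665,-0.0126,0.1,0,0,-0.917,1]'; python3 plan.py .4036 -.3673 .15 97.5
```

```text
clock: 1.08
eef_pos: [0.4041, -0.3672, 0.2059]
tool_rot: [0.679, 0.734, -0.0, -0.0]
ft_force: [0.2, -0.0, -1.9]
grip_width: 0.0858
grasp_force: 0.0
now 1.08 [ 0.4041 -0.3672  0.2059] yaw 4.42 q6 0.76 F [ 0.2 -0.  -1.9] w 0.0858 gf 0.0
row [-0.0003, -0.0009, 0.0997, 0.0, -0.0003, -0.5171]
```

```bash
python3 -m pendant '[0,0,0.1,0,0,-0.517,1, 0,0,0.1,0,0,-0.517,1, 0,0,0.1,0,0,-0.517,1, 0,0,0.1,0,0,-0.517,1, 0,0,0.1,0,0,-0.517,1, 0,0,0.1,0,0,-0.517,1, 0,0,0.1,0,0,-0.517,1, 0,0,0.1,0,0,-0.517,1, 0,0,0.1,0,0,-0.517,1, 0,0,0.1,0,0,-0.517,1]'; python3 plan.py .4036 -.3673 .036 97.5
```

```text
clock: 1.92
eef_pos: [0.4036, -0.3675, 0.1561]
tool_rot: [0.122, 0.993, 0.0, -0.0]
ft_force: [0.4, -0.4, -0.5]
grip_width: 0.0857
grasp_force: 0.0
now 1.92 [ 0.4036 -0.3675  0.1561] yaw 75.98 q6 -0.49 F [ 0.4 -0.4 -0.5] w 0.0857 gf 0.0
row [0.0001, 0.0004, 0.2282, 0.0001, -0.0001, -0.1195]
```

```bash
python3 -m pendant '[0,0,0,0,0,-0.1195,1, 0,0,0,0,0,-0.1195,1, 0,0,0,0,0,-0.1195,1, 0,0,0.04,0,0,-0.1195,1, 0,0,0.08,0,0,-0.1195,1, 0,0,0.12,0,0,-0.1195,1, 0,0,0.16,0,0,-0.1195,1, 0,0,0.2,0,0,-0.1195,1, 0,0,0.22,0,0,-0.1195,1, 0,0,0.228,0,0,-0.1195,1]'
python3 -m pendant '[0,0,0,0,0,0,0.9, 0,0,0,0,0,0,0.7, 0,0,0,0,0,0,0.6, 0,0,0,0,0,0,0.5, 0,0,0,0,0,0,0.4, 0,0,0,0,0,0,0.3, 0,0,0,0,0,0,0.3, 0,0,0,0,0,0,0.3, 0,0,0,0,0,0,0.3, 0,0,0,0,0,0,0.3]'; python3 plan.py .5685 -.0605 .2 72
```

```text
clock: 2.75
eef_pos: [0.4026, -0.3666, 0.0403]
tool_rot: [-0.062, 0.998, 0.001, -0.001]
ft_force: [-0.1, 0.8, 0.8]
grip_width: 0.0852
grasp_force: 0.0
clock: 3.58
eef_pos: [0.4047, -0.3685, 0.0438]
tool_rot: [-0.062, 0.998, -0.001, 0.001]
ft_force: [-0.4, -0.7, 6.0]
grip_width: 0.0452
grasp_force: 61.6
now 3.58 [ 0.4047 -0.3685  0.0438] yaw 97.14 q6 -0.86 F [-0.4 -0.7  6. ] w 0.0452 gf 61.6
row [-0.4023, 0.5697, -0.3249, -0.0006, 0.0008, 0.1397]
```

```bash
python3 -m pendant '[0,0,-0.01,0,0,0,0.3, 0,0,-0.03,0,0,0,0.3, 0,0,-0.06,0,0,0,0.3, 0,0,-0.1,0,0,0,0.3, 0,0,-0.14,0,0,0,0.3, 0,0,-0.18,0,0,0,0.3, 0,0,-0.22,0,0,0,0.3, 0,0,-0.26,0,0,0,0.3, 0,0,-0.28,0,0,0,0.3, 0,0,-0.28,0,0,0,0.3]'; python3 plan.py .5685 -.0605 .18 72
python3 - <<'E'
from h import *
im,c=shot("top")
P=np.array(bot.get_obs()["eef_pos"]);
for b in blobs(c,im,(8,200,170),(18,255,255),40): print(cv2.boundingRect(b), onz(c,b.reshape(-1,2),P[2]+.007).mean(0),P)
E
```

```text
clock: 4.42
eef_pos: [0.4049, -0.3686, 0.1854]
tool_rot: [-0.062, 0.998, -0.002, 0.002]
ft_force: [0.5, 0.1, -1.3]
grip_width: 0.0452
grasp_force: 61.3
now 4.42 [ 0.4049 -0.3686  0.1854] yaw 97.14 q6 -0.86 F [ 0.5  0.1 -1.3] w 0.0452 gf 61.3
row [-0.4014, 0.5708, -0.0022, -0.001, 0.0014, 0.1397]
(548, 310, 22, 20) [ 0.36862881 -0.37184512  0.19049669] [ 0.40422727 -0.36804212  0.18349669]
(540, 267, 22, 26) [ 0.43519085 -0.36496769  0.19049669] [ 0.40422727 -0.36804212  0.18349669]
```

```bash
python3 -m pendant '[-0.02,0.029,0,0,0,0.014,0.3, -0.06,0.086,0,0,0,0.028,0.3, -0.108,0.154,0,0,0,0.042,0.3, -0.157,0.223,0,0,0,0.056,0.3, -0.205,0.291,0,0,0,0.07,0.3, -0.253,0.36,0,0,0,0.084,0.3, -0.301,0.428,0,0,0,0.098,0.3, -0.345,0.491,0,0,0,0.112,0.3, -0.381,0.542,0,0,0,0.126,0.3, -0.4014,0.571,0,0,0,0.1397,0.3]'
python3 -m pendant '[0,0,0,0,0,0,0.3, 0,0,0,0,0,0,0.3, 0,0,0,0,0,0,0.3, 0,0,0,0,0,0,0.3, 0,0,0,0,0,0,0.3, 0,0,0,0,0,0,0.3, 0,0,0,0,0,0,0.3, 0,0,0,0,0,0,0.3, 0,0,0,0,0,0,0.3, 0,0,0,0,0,0,0.3]'
python3 plan.py .5685 -.0605 .048 72
python3 - <<'E'
from h import *
shot("scene","scene1.png")
E
```

```text
clock: 5.3
eef_pos: [0.5677, -0.0556, 0.1801]
tool_rot: [0.156, 0.988, 0.0, -0.002]
ft_force: [0.2, -0.8, -0.6]
grip_width: 0.0456
grasp_force: 61.5
clock: 6.13
eef_pos: [0.5674, -0.0596, 0.1824]
tool_rot: [0.157, 0.988, 0.0, 0.0]
ft_force: [0.2, 0.1, -1.6]
grip_width: 0.0449
grasp_force: 61.4
now 6.13 [ 0.5674 -0.0596  0.1824] yaw 71.98 q6 0.21 F [ 0.2  0.1 -1.6] w 0.0449 gf 61.4
row [-0.0027, -0.0011, 0.2568, 0.0, 0.0001, -0.0001]
```

View pics/scene1.png

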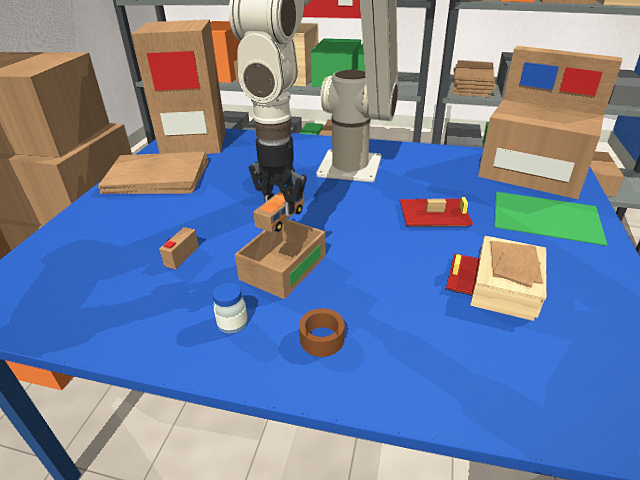

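The bus hangs level at (275,215), centred over the box at (282,255). I'll lower it to just above the floor.

```bash
python3 -m pendant '[0,0,0.02,0,0,0,0.3, 0,0,0.06,0,0,0,0.3, 0,0,0.1,0,0,0,0.3, 0,0,0.14,0,0,0,0.3, 0,0,0.18,0,0,0,0.3, 0,0,0.21,0,0,0,0.3, 0,0,0.23,0,0,0,0.3, 0,0,0.245,0,0,0,0.3, 0,0,0.25,0,0,0,0.3, 0,0,0.25,0,0,0,0.3]'
python3 -m pendant '[0,0,0.0015,0,0,0,0.3, 0,0,0.003,0,0,0,0.3, 0,0,0.0045,0,0,0,0.3, 0,0,0.006,0,0,0,0.3, 0,0,0.0075,0,0,0,0.3, 0,0,0.009,0,0,0,0.3, 0,0,0.01,0,0,0,0.3, 0,0,0.011,0,0,0,0.3, 0,0,0.011,0,0,0,0.3, 0,0,0.011,0,0,0,0.3]'
```

```text
clock: 7.02
eef_pos: [0.5672, -0.0594, 0.0568]
tool_rot: [0.156, 0.988, -0.0, -0.0]
ft_force: [-0.8, -0.1, -1.6]
grip_width: 0.0452
grasp_force: 61.4
clock: 7.85
eef_pos: [0.5674, -0.0594, 0.0518]
tool_rot: [0.156, 0.988, 0.0, -0.0]
ft_force: [0.8, -0.2, -0.3]
grip_width: 0.0456
grasp_force: 61.4
```

```bash
python3 -m pendant '[0,0,0.0005,0,0,0,0.3, 0,0,0.001,0,0,0,0.3, 0,0,0.0015,0,0,0,0.3, 0,0,0.002,0,0,0,0.3, 0,0,0.0025,0,0,0,0.3, 0,0,0.003,0,0,0,0.3, 0,0,0.0035,0,0,0,0.3, 0,0,0.004,0,0,0,0.3, 0,0,0.004,0,0,0,0.3, 0,0,0.004,0,0,0,0.3]'
```

```text
clock: 8.68
eef_pos: [0.5674, -0.0594, 0.05]
tool_rot: [0.156, 0.988, -0.0, 0.0]
ft_force: [-0.4, 0.0, 0.8]
grip_width: 0.0452
grasp_force: 61.6
```

```bash
python3 -m pendant '[0,0,0.0005,0,0,0,0.3, 0,0,0.001,0,0,0,0.3, 0,0,0.001,0,0,0,0.3, 0,0,0.0015,0,0,0,0.3, 0,0,0.0015,0,0,0,0.3, 0,0,0.002,0,0,0,0.3, 0,0,0.002,0,0,0,0.3, 0,0,0.002,0,0,0,0.3, 0,0,0.002,0,0,0,0.3, 0,0,0.002,0,0,0,0.3]'; python3 - <<'E'
from h import *
print(bot.get_obs()["ft_force"],bot.get_obs()["eef_pos"])
shot("scene");print(bot.get_obs()["ft_force"])
E
```

```text
clock: 9.52
eef_pos: [0.5674, -0.0594, 0.0498]
tool_rot: [0.156, 0.988, 0.0, 0.0]
ft_force: [-3.9, 0.1, 8.4]
grip_width: 0.0453
grasp_force: 62.6
[-3.93748958  0.10585882  8.40087939] [ 0.56742244 -0.05937593  0.04983602]
[-2.50047246  0.49171515  8.54972493]
```

```bash
python3 -m pendant '[0,0,-0.001,0,0,0,0.5, 0,0,-0.001,0,0,0,0.54, 0,0,-0.001,0,0,0,0.58, 0,0,-0.001,0,0,0,0.62, 0,0,-0.001,0,0,0,0.66, 0,0,-0.001,0,0,0,0.7, 0,0,-0.001,0,0,0,0.72, 0,0,-0.001,0,0,0,0.72, 0,0,-0.001,0,0,0,0.72, 0,0,-0.001,0,0,0,0.72]'
python3 -m pendant '[0,0,-0.01,0,0,0,0.72, 0,0,-0.03,0,0,0,0.72, 0,0,-0.06,0,0,0,0.72, 0,0,-0.1,0,0,0,0.72, 0,0,-0.15,0,0,0,0.72, 0,0,-0.2,0,0,0,0.72, 0,0,-0.25,0,0,0,0.72, 0,0,-0.3,0,0,0,0.72, 0,0,-0.34,0,0,0,0.72, 0,0,-0.34,0,0,0,0.72]'; python3 plan.py .514 .3435 .2 -7.5
```

```text
clock: 10.4
eef_pos: [0.5672, -0.0601, 0.0493]
tool_rot: [0.157, 0.988, -0.001, -0.0]
ft_force: [-1.2, -5.2, 1.4]
grip_width: 0.0615
grasp_force: 1.7
clock: 11.23
eef_pos: [0.5703, -0.0588, 0.2257]
tool_rot: [0.156, 0.988, 0.001, 0.005]
ft_force: [0.5, 0.4, 1.5]
grip_width: 0.0617
grasp_force: 0.0
now 11.23 [ 0.5703 -0.0588  0.2257] yaw 72.05 q6 0.21 F [0.5 0.4 1.5] w 0.0617 gf 0.0
row [0.3555, 0.7306, 0.0383, 0.0032, 0.0019, 0.4419]
```

```bash
python3 -m pendant '[0.03,0.06,0,0,0,0.04,0.72, 0.07,0.14,0,0,0,0.08,0.72, 0.11,0.22,0,0,0,0.12,0.72, 0.15,0.3,0,0,0,0.16,0.72, 0.19,0.38,0,0,0,0.2,0.72, 0.23,0.46,0,0,0,0.24,0.72, 0.27,0.54,0,0,0,0.28,0.72, 0.31,0.62,0,0,0,0.32,0.72, 0.35,0.7,0.02,0,0,0.36,0.72, 0.3555,0.7306,0.038,0,0,0.4,0.72]'
python3 plan.py .514 .3435 .12 -7.5; python3 - <<'E'
from h import *
im,c=shot("top"); cv2.imwrite("pics/crop3.png",cv2.resize(im[150:290,240:440],None,fx=3,fy=3,interpolation=2))
for b in blobs(c,im,(8,200,170),(18,255,255),40):
  P=onz(c,b.reshape(-1,2),.056); r=cv2.minAreaRect((P[:,:2]*1000).astype(np.float32)); print(r)
E
```

```text
clock: 12.07
eef_pos: [0.5127, 0.321, 0.2072]
tool_rot: [0.679, 0.734, 0.001, -0.0]
ft_force: [1.6, -0.1, 0.3]
grip_width: 0.0617
grasp_force: 0.0
now 12.07 [0.5127 0.321  0.2072] yaw 4.5 q6 2.05 F [ 1.6 -0.1  0.3] w 0.0617 gf 0.0
row [0.0443, 0.0058, 0.1626, 0.0005, -0.0008, 0.0667]
```

View pics/crop3.png

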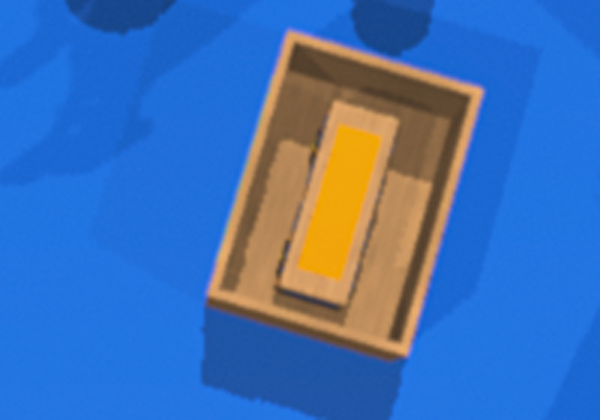

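The bus stands upright, about centred in the box. Next I'll fit the lid's yaw from the first top picture and place the gripper above the tab.

```bash
python3 - <<'E'
from h import *
im=cv2.imread("pics/top0.png"); _,c=shot("top")
b=[b for b in blobs(c,im,(0,200,60),(4,255,255),500) if cv2.boundingRect(b)[1]<250][0].reshape(-1,2)
P=onz(c,b,.016)[:,:2]*1000
for lab,m in(("front",(b[:,0]>145)&(b[:,1]>222)&(b[:,1]<276)),("top",(b[:,1]<225)&(b[:,0]>128)&(b[:,0]<155)),("bot",(b[:,1]>274)&(b[:,0]<148)&(b[:,0]>118))):
    v=cv2.fitLine(P[m].astype(np.float32),cv2.DIST_HUBER,0,.01,.01).ravel(); print(lab,m.sum(),np.degrees(np.arctan2(v[1],v[0])),v[2:])
h=cv2.cvtColor(im,cv2.COLOR_BGR2HSV); m=cv2.inRange(h,np.array((8,20,120)),np.array((30,190,255))); m[:,135:]=0;m[300:]=0
k,_=cv2.findContours(m,cv2.RETR_EXTERNAL,cv2.CHAIN_APPROX_NONE); k=max(k,key=cv2.contourArea); print(cv2.approxPolyDP(k,5,True).reshape(-1,2).tolist())
Q=onz(c,cv2.approxPolyDP(k,5,True).reshape(-1,2),.068);print(Q.round(3).tolist())
E
```

```text
front 53 -7.73565 [515.0422  334.55594]
top 26 81.90666 [579.71655 363.1535 ]
bot 29 82.01235 [455.85355 377.13867]
[[53, 188], [34, 281], [110, 290], [128, 200]]
[[0.629, 0.511, 0.068], [0.454, 0.538, 0.068], [0.435, 0.4, 0.068], [0.604, 0.371, 0.068]]
```

```bash
python3 -m pendant '[0.044,0.006,0.03,0,0,0.0667,0.72, 0.044,0.006,0.06,0,0,0.0694,0.72, 0.044,0.006,0.1,0,0,0.0694,0.72, 0.044,0.006,0.14,0,0,0.0694,0.72, 0.044,0.006,0.17,0,0,0.0694,0.72, 0.044,0.006,0.19,0,0,0.0694,0.72, 0.044,0.006,0.2,0,0,0.0694,0.72, 0.044,0.006,0.2,0,0,0.0694,0.72, 0.044,0.006,0.2,0,0,0.0694,0.72, 0.044,0.006,0.2,0,0,0.0694,0.72]'
python3 plan.py .5145 .344 .039 -8; python3 - <<'E'
from h import *
im,c=shot("scene"); cv2.imwrite("pics/crop4.png",cv2.resize(im[180:330,400:600],None,fx=3,fy=3,interpolation=2))
E
```

```text
clock: 13.0
eef_pos: [0.5153, 0.3408, 0.1072]
tool_rot: [0.753, 0.658, 0.001, 0.0]
ft_force: [0.8, 0.3, 0.9]
grip_width: 0.0615
grasp_force: 0.0
now 13.0 [0.5153 0.3408 0.1072] yaw -7.69 q6 2.29 F [0.8 0.3 0.9] w 0.0615 gf 0.0
row [0.0059, -0.0026, 0.1244, 0.0005, -0.0005, 0.0017]
```

View pics/crop4.png

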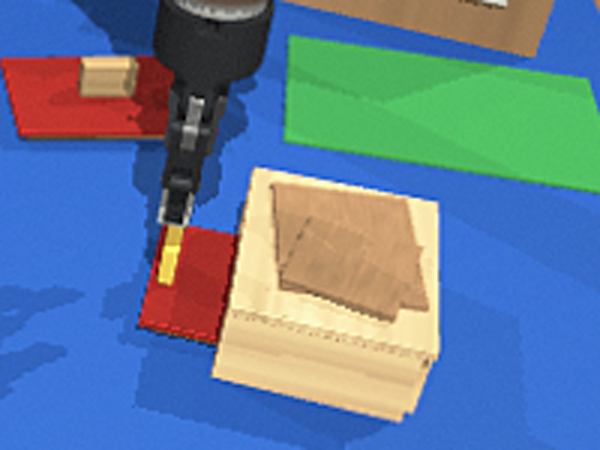

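The gripper is directly over the tab, with the fingers at crop (175,205) and the tab at (172,255). Going down, then closing.

```bash
python3 -m pendant '[0.002,-0.001,0.02,0,0,0.0017,0.72, 0.004,-0.0026,0.04,0,0,0.0017,0.72, 0.0059,-0.0026,0.06,0,0,0.0017,0.72, 0.0059,-0.0026,0.08,0,0,0.0017,0.72, 0.0059,-0.0026,0.1,0,0,0.0017,0.72, 0.0059,-0.0026,0.115,0,0,0.0017,0.72, 0.0059,-0.0026,0.122,0,0,0.0017,0.72, 0.0059,-0.0026,0.124,0,0,0.0017,0.72, 0.0059,-0.0026,0.124,0,0,0.0017,0.72, 0.0059,-0.0026,0.124,0,0,0.0017,0.72]'
python3 -m pendant '[0,0,0,0,0,0,0.6, 0,0,0,0,0,0,0.5, 0,0,0,0,0,0,0.45, 0,0,0,0,0,0,0.4, 0,0,0,0,0,0,0.3, 0,0,0,0,0,0,0.2, 0,0,0,0,0,0,0.2, 0,0,0,0,0,0,0.2, 0,0,0,0,0,0,0.2, 0,0,0,0,0,0,0.2]'; python3 plan.py .4945 .206 .039 -8
```

```text
clock: 13.88
eef_pos: [0.514, 0.3437, 0.0443]
tool_rot: [0.755, 0.656, 0.0, 0.0]
ft_force: [0.1, 0.7, 0.8]
grip_width: 0.0614
grasp_force: 0.0
clock: 14.72
eef_pos: [0.514, 0.3437, 0.0447]
tool_rot: [0.755, 0.656, 0.001, 0.0]
ft_force: [-0.7, -0.6, 5.0]
grip_width: 0.0352
grasp_force: 59.9
now 14.72 [0.514  0.3437 0.0447] yaw -8.0 q6 2.3 F [-0.7 -0.6  5. ] w 0.0352 gf 59.9
row [-0.2781, -0.0002, -0.0009, 0.0003, -0.0002, -0.0]
```

```bash
python3 -m pendant '[-0.01,0,0,0,0,0,0.2, -0.03,0,0,0,0,0,0.2, -0.05,0,0,0,0,0,0.2, -0.07,0,0,0,0,0,0.2, -0.09,0,0,0,0,0,0.2, -0.11,0,0,0,0,0,0.2, -0.13,0,0,0,0,0,0.2, -0.14,0,0,0,0,0,0.2, -0.145,0,0,0,0,0,0.2, -0.145,0,0,0,0,0,0.2]'
python3 plan.py .4942 .203 .039 -8
```

```text
clock: 15.55
eef_pos: [0.5038, 0.2706, 0.0447]
tool_rot: [0.755, 0.656, 0.001, 0.0]
ft_force: [0.0, 2.1, 6.9]
grip_width: 0.0351
grasp_force: 60.7
now 15.55 [0.5038 0.2706 0.0447] yaw -8.07 q6 2.2 F [0.  2.1 6.9] w 0.0351 gf 60.7
row [-0.1365, -0.0001, -0.0008, 0.0003, -0.0002, -0.0004]
```

```bash
python3 -m pendant '[-0.01,0,0,0,0,0,0.2, -0.03,0,0,0,0,0,0.2, -0.05,0,0,0,0,0,0.2, -0.07,0,0,0,0,0,0.2, -0.09,0,0,0,0,0,0.2, -0.11,0,0,0,0,0,0.2, -0.13,0,0,0,0,0,0.2, -0.14,0,0,0,0,0,0.2, -0.144,0,0,0,0,0,0.2, -0.144,0,0,0,0,0,0.2]'
python3 -m pendant '[0,0,0,0,0,0,0.42, 0,0,0,0,0,0,0.46, 0,0,0,0,0,0,0.5, 0,0,0,0,0,0,0.55, 0,0,0,0,0,0,0.6, 0,0,0,0,0,0,0.65, 0,0,0,0,0,0,0.65, 0,0,-0.03,0,0,0,0.65, 0,0,-0.08,0,0,0,0.65, 0,0,-0.13,0,0,0,0.65]'
python3 plan.py .4942 .203 .15 -8
```

```text
clock: 16.38
eef_pos: [0.4937, 0.1995, 0.0446]
tool_rot: [0.755, 0.656, 0.001, -0.0]
ft_force: [-0.1, 3.0, 6.9]
grip_width: 0.0348
grasp_force: 60.7
clock: 17.22
eef_pos: [0.4924, 0.1999, 0.1085]
tool_rot: [0.755, 0.656, -0.002, -0.0]
ft_force: [-0.2, -0.2, 1.0]
grip_width: 0.0557
grasp_force: 0.0
now 17.22 [0.4924 0.1999 0.1085] yaw -8.0 q6 2.1 F [-0.2 -0.2  1. ] w 0.0557 gf 0.0
row [0.0064, 0.0024, -0.0951, -0.0009, 0.0006, 0.0]
```

```bash
python3 -m pendant '[0,0,-0.08,0,0,0,0.65, 0,0,-0.16,0,0,0,0.65, 0,0,-0.24,0,0,0,0.65, 0.05,-0.1,-0.24,0,0,0,0.65, 0.05,-0.18,-0.24,0,0,0,0.65, 0.05,-0.26,-0.24,0,0,0,0.65, 0.05,-0.34,-0.24,0,0,0,0.65, 0.05,-0.4,-0.24,0,0,0,0.65, 0.05,-0.44,-0.24,0,0,0,0.65, 0.05,-0.44,-0.24,0,0,0,0.65]'
python3 - <<'E'
from h import *
im,c=shot("top","top2.png")
def rect(P):
    r=cv2.minAreaRect((P[:,:2]*1000).astype(np.float32)); b=cv2.boxPoints(r)
    i=np.argmax([np.linalg.norm(b[1]-b[0]),np.linalg.norm(b[2]-b[1])]); e=b[i+1]-b[i]
    return np.array(r[0]).round(1),np.array(r[1]).round(1),round(float(np.degrees(np.arctan2(e[1],e[0]))),2)
for n,lo,hi,z in(("yellow",(24,150,120),(34,255,255),.05),("red",(0,200,60),(4,255,255),.016),("bar",(8,30,100),(23,190,255),.05)):
    for b in blobs(c,im,lo,hi,60): print(n,cv2.boundingRect(b),rect(onz(c,b.reshape(-1,2),z)))
E
```

```text
clock: 18.05
eef_pos: [0.2753, 0.2553, 0.2289]
tool_rot: [0.753, 0.658, -0.001, -0.0]
ft_force: [-0.9, -0.2, -0.7]
grip_width: 0.0556
grasp_force: 0.0
yellow (217, 248, 9, 19) (array([493.2, 198.6]), array([13.9, 35.2]), -8.02)
red (126, 356, 15, 27) (array([282.2, 370.1]), array([43.9, 26.3]), 12.82)
red (143, 338, 85, 80) (array([261.4, 272.4]), array([126.7, 140.1]), -77.52)
red (136, 218, 97, 73) (array([504.5, 276.5]), array([175.2, 126.5]), 81.69)
red (485, 188, 11, 10) (array([ 620.8, -351.6]), array([19.2, 19.7]), -11.71)
bar (279, 460, 97, 7) (array([108.9,   2.7]), array([177.5,   8.1]), 89.18)
bar (0, 401, 136, 79) (array([165.9, 474.9]), array([241.4, 135.4]), 87.7)
bar (164, 374, 26, 18) (array([260.8, 281.4]), array([22.6, 48.2]), -77.87)
bar (548, 337, 92, 143) (array([ 188.7, -540.1]), array([233.4, 189.6]), 11.56)
bar (166, 246, 30, 14) (array([503.9, 274.7]), array([56.3, 20.5]), 81.71)
bar (34, 242, 9, 41) (array([490.9, 541.4]), array([13.5, 76. ]), -1.31)
bar (44, 196, 93, 95) (array([531.6, 452.7]), array([160.8, 183. ]), -8.24)
bar (477, 183, 22, 50) (array([ 581.8, -329.6]), array([ 37.5, 100. ]), -9.05)
bar (310, 161, 90, 108) (array([573.5, -63.5]), array([135.1, 187.2]), -18.01)
bar (258, 98, 43, 42) (array([770.6,  83. ]), array([84.3, 85.5]), -0.57)
bar (219, 0, 421, 47) (array([ 973.8, -239.7]), array([884.8, 102.3]), 89.78)
bar (186, 0, 15, 48) (array([973.3, 257.5]), array([ 26.8, 103.2]), -3.1)
bar (122, 0, 29, 43) (array([979. , 370.9]), array([105.2,  12.2]), 29.14)
bar (43, 0, 58, 44) (array([980.3, 496.2]), array([141. ,  40.4]), 39.04)
bar (16, 0, 57, 43) (array([980.6, 549.3]), array([143.2,  36.2]), 44.84)
```

View pics/top2.png

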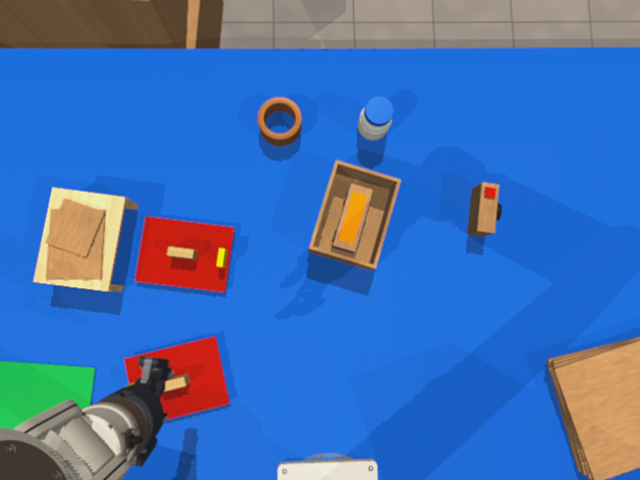

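The lid lies clear on the table at (184,255) px, with the rack edge at about (128,245) and the bar at (181,253). Bar centre is (0.5045, 0.2765), matching the gripper odometry (tab plus 78 mm). Now to go above it.

```bash
python3 plan.py .5045 .2765 .13 -8
```

```text
now 18.1 [0.2775 0.2558 0.2292] yaw -7.81 q6 2.45 F [0.3 1.1 0. ] w 0.0553 gf 0.0
row [0.1027, 0.444, 0.1865, 0.0001, -0.0001, 0.0011]
```

```bash
python3 -m pendant '[0.02,0.06,0,0,0,0,0.65, 0.04,0.12,0,0,0,0,0.65, 0.06,0.19,0,0,0,0,0.65, 0.08,0.26,0,0,0,0,0.65, 0.1,0.33,0.03,0,0,0,0.65, 0.1027,0.4,0.08,0,0,0.001,0.65, 0.1027,0.444,0.14,0,0,0.001,0.65, 0.1027,0.444,0.18,0,0,0.001,0.65, 0.1027,0.444,0.1865,0,0,0.001,0.65, 0.1027,0.444,0.1865,0,0,0.001,0.65]'
python3 plan.py .5045 .2765 .04 -8
```

```text
clock: 18.93
eef_pos: [0.5058, 0.2743, 0.1332]
tool_rot: [0.756, 0.654, -0.003, -0.001]
ft_force: [0.2, -0.1, 0.7]
grip_width: 0.0552
grasp_force: 0.0
now 18.93 [0.5058 0.2743 0.1332] yaw -8.27 q6 2.21 F [ 0.2 -0.1  0.7] w 0.0552 gf 0.0
row [0.0045, -0.0024, 0.1744, -0.0013, 0.001, -0.0015]
```

```bash
python3 -m pendant '[0,0,0.02,0,0,0,0.65, 0,0,0.05,0,0,0,0.65, 0,0,0.08,0,0,0,0.65, 0,0,0.11,0,0,0,0.65, 0,0,0.14,0,0,0,0.65, 0,0,0.16,0,0,0,0.65, 0,0,0.172,0,0,0,0.65, 0,0,0.178,0,0,0,0.65, 0,0,0.178,0,0,0,0.65, 0,0,0.178,0,0,0,0.65]'
python3 plan.py .5045 .2765 .04 -8
python3 -m pendant '[0,0,0,0,0,0,0.5, 0,0,0,0,0,0,0.4, 0,0,0,0,0,0,0.3, 0,0,0,0,0,0,0.2, 0,0,0,0,0,0,0.1, 0,0,0,0,0,0,0, 0,0,0,0,0,0,0, 0,0,0,0,0,0,0, 0,0,0,0,0,0,0, 0,0,0,0,0,0,0]'
python3 plan.py .5685 -.0605 .2 72
```

```text
clock: 19.77
eef_pos: [0.5066, 0.2761, 0.0475]
tool_rot: [0.756, 0.655, 0.001, 0.0]
ft_force: [-0.3, -0.7, 1.1]
grip_width: 0.0551
grasp_force: 0.0
now 19.77 [0.5066 0.2761 0.0475] yaw -8.17 q6 2.21 F [-0.3 -0.7  1.1] w 0.0551 gf 0.0
row [0.0002, -0.0043, 0.003, 0.0004, -0.0003, -0.0009]
clock: 20.6
eef_pos: [0.5063, 0.2759, 0.0472]
tool_rot: [0.756, 0.655, 0.0, -0.0]
ft_force: [-2.2, 0.2, 5.1]
grip_width: 0.017
grasp_force: 59.3
now 20.6 [0.5063 0.2759 0.0472] yaw -8.18 q6 2.21 F [-2.2  0.2  5.1] w 0.017 gf 59.3
row [-0.6481, 0.219, -0.3178, 0.0003, -0.0001, -0.4454]
```

```bash
python3 -m pendant '[0,0,-0.005,0,0,0,0, 0,0,-0.015,0,0,0,0, 0,0,-0.04,0,0,0,0, 0,0,-0.07,0,0,0,0, 0,0,-0.11,0,0,0,0, 0,0,-0.15,0,0,0,0, 0,0,-0.2,0,0,0,0, 0,0,-0.25,0,0,0,0, 0,0,-0.29,0,0,0,0, 0,0,-0.3,0,0,0,0]'
python3 plan.py .5685 -.0605 .2 72
```

```text
clock: 21.43
eef_pos: [0.5077, 0.2765, 0.2003]
tool_rot: [0.756, 0.655, 0.003, 0.001]
ft_force: [0.1, -0.2, -1.9]
grip_width: 0.0171
grasp_force: 58.8
now 21.43 [0.5077 0.2765 0.2003] yaw -8.19 q6 2.21 F [ 0.1 -0.2 -1.9] w 0.0171 gf 58.8
row [-0.6497, 0.2164, -0.0125, 0.0021, 0.0002, -0.4455]
```

```bash
python3 -m pendant '[-0.02,0.007,-0.005,0,0,-0.015,0, -0.055,0.018,-0.01,0,0,-0.04,0, -0.1,0.033,-0.012,0,0,-0.07,0, -0.145,0.048,-0.012,0,0,-0.1,0, -0.19,0.063,-0.012,0,0,-0.13,0, -0.235,0.078,-0.012,0,0,-0.16,0, -0.28,0.093,-0.012,0,0,-0.19,0, -0.325,0.108,-0.012,0,0,-0.22,0, -0.37,0.123,-0.012,0,0,-0.25,0, -0.415,0.138,-0.012,0,0,-0.28,0]'
python3 plan.py .5685 -.0605 .2 72
```

```text
clock: 22.27
eef_pos: [0.5442, 0.0592, 0.2011]
tool_rot: [0.403, 0.915, -0.001, -0.001]
ft_force: [0.7, 0.4, -2.9]
grip_width: 0.0173
grasp_force: 58.7
now 22.27 [0.5442 0.0592 0.2011] yaw 42.48 q6 0.94 F [ 0.7  0.4 -2.9] w 0.0173 gf 58.7
row [-0.2094, -0.1259, -0.0099, -0.0006, -0.0006, -0.164]
```

```bash
python3 -m pendant '[-0.04,-0.024,0,0,0,-0.03,0, -0.08,-0.048,0,0,0,-0.06,0, -0.12,-0.072,0,0,0,-0.09,0, -0.155,-0.093,0,0,0,-0.12,0, -0.18,-0.108,0,0,0,-0.14,0, -0.2,-0.12,0,0,0,-0.156,0, -0.2094,-0.1259,0,0,0,-0.164,0, -0.2094,-0.1259,0,0,0,-0.164,0, -0.2094,-0.1259,0,0,0,-0.164,0, -0.2094,-0.1259,0,0,0,-0.164,0]'
python3 plan.py .5685 -.0605 .14 72
python3 - <<'E'
from h import *
im,c=shot("top"); shot("scene","scene3.png")
def rect(P):
    r=cv2.minAreaRect((P[:,:2]*1000).astype(np.float32)); b=cv2.boxPoints(r)
    i=np.argmax([np.linalg.norm(b[1]-b[0]),np.linalg.norm(b[2]-b[1])]); e=b[i+1]-b[i]
    return np.array(r[0]).round(1),np.array(r[1]).round(1),round(float(np.degrees(np.arctan2(e[1],e[0]))),2)
# box rim lines from the clear picture top2
t=cv2.imread("pics/top2.png"); h=cv2.cvtColor(t,cv2.COLOR_BGR2HSV); m=cv2.inRange(h,np.array((5,40,40)),np.array((25,230,255)))
k,_=cv2.findContours(m,cv2.RETR_EXTERNAL,cv2.CHAIN_APPROX_NONE)
b=[x for x in k if cv2.contourArea(x)>3000 and 300<cv2.boundingRect(x)[0]<320][0].reshape(-1,2)
P=onz(c,b,.076)[:,:2]*1000; a=np.radians(-18); Q=(P-[568.5,-60.5])@np.array([[np.cos(a),-np.sin(a)],[np.sin(a),np.cos(a)]])
for n,m,i in(("far +x",(Q[:,0]>75)&(abs(Q[:,1])<50),0),("left +y",(Q[:,1]>50)&(abs(Q[:,0])<70),1),("right -y",(Q[:,1]<-50)&(abs(Q[:,0])<70),1),("near -x (outer foot side)",(Q[:,0]<-75)&(abs(Q[:,1])<50),0)):
    f=np.polyfit(Q[m,1-i],Q[m,i],1); print(n,"offset",f[1].round(2),"slope deg",np.degrees(f[0]).round(2),m.sum())
for z in (bot.get_obs()["eef_pos"][2]-.0472,):
  for b in blobs(c,im,(0,200,60),(4,255,255),300):
    if cv2.boundingRect(b)[1]<330: print("lid",cv2.boundingRect(b),rect(onz(c,b.reshape(-1,2),z+.016)),bot.get_obs()["eef_pos"])
E
```

```text
clock: 23.1
eef_pos: [0.5681, -0.0589, 0.2017]
tool_rot: [0.159, 0.987, 0.0, -0.001]
ft_force: [0.1, 0.0, -3.0]
grip_width: 0.0171
grasp_force: 58.7
now 23.1 [ 0.5681 -0.0589  0.2017] yaw 71.72 q6 0.22 F [ 0.1  0.  -3. ] w 0.0171 gf 58.7
row [-0.002, -0.0028, 0.1115, -0.0001, -0.0006, -0.0015]
far +x offset 90.27 slope deg 0.19 49
left +y offset 64.96 slope deg -0.15 69
right -y offset -64.07 slope deg 0.15 69
near -x (outer foot side) offset -92.33 slope deg 0.07 51
lid (310, 188, 57, 71) (array([536.9, -25.9]), array([ 85.2, 101.2]), -18.17) [ 0.56834352 -0.05865434  0.2022627 ]
lid (332, 148, 27, 30) (array([641.8, -33.1]), array([33.8, 48.1]), -19.66) [ 0.56834352 -0.05865434  0.2022627 ]
```

View pics/scene3.png

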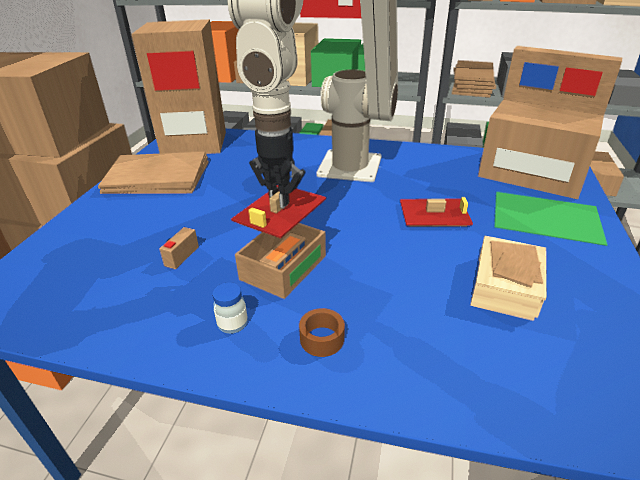

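The lid is held level at (278,215), above the box with the bus in it. Refining the rim gives a box centre of about (0.5697, -0.0605) at 72°. I'll lower it to just above the rim and check.

```bash
python3 plan.py .5697 -.0605 .123 72
```

```text
now 23.2 [ 0.5683 -0.0587  0.2023] yaw 71.77 q6 0.22 F [ 0.7 -0.4 -2.1] w 0.0169 gf 58.7
row [-0.0039, -0.0027, 0.1465, -0.0, -0.0003, -0.0013]
```

```bash
python3 -m pendant '[-0.0039,-0.0027,0.01,0,0,-0.0013,0, -0.0039,-0.0027,0.03,0,0,-0.0013,0, -0.0039,-0.0027,0.05,0,0,-0.0013,0, -0.0039,-0.0027,0.07,0,0,-0.0013,0, -0.0039,-0.0027,0.09,0,0,-0.0013,0, -0.0039,-0.0027,0.11,0,0,-0.0013,0, -0.0039,-0.0027,0.13,0,0,-0.0013,0, -0.0039,-0.0027,0.14,0,0,-0.0013,0, -0.0039,-0.0027,0.1465,0,0,-0.0013,0, -0.0039,-0.0027,0.1465,0,0,-0.0013,0]'
python3 -m pendant '[0,0,0,0,0,0,0, 0,0,0,0,0,0,0, 0,0,0,0,0,0,0, 0,0,0,0,0,0,0, 0,0,0,0,0,0,0, 0,0,0,0,0,0,0, 0,0,0,0,0,0,0, 0,0,0,0,0,0,0, 0,0,0,0,0,0,0, 0,0,0,0,0,0,0]'
python3 plan.py .5697 -.0605 .111 72; python3 - <<'E'
from h import *
im,c=shot("scene"); cv2.imwrite("pics/crop5.png",cv2.resize(im[180:310,215:345],None,fx=4.5,fy=4.5,interpolation=2))
E
```

```text
clock: 24.03
eef_pos: [0.5696, -0.0612, 0.1284]
tool_rot: [0.157, 0.988, -0.0, -0.001]
ft_force: [-0.6, 0.0, -2.3]
grip_width: 0.0169
grasp_force: 58.7
clock: 24.87
eef_pos: [0.5701, -0.0612, 0.1294]
tool_rot: [0.157, 0.988, 0.0, -0.0]
ft_force: [0.1, 0.3, -2.5]
grip_width: 0.0174
grasp_force: 58.7
now 24.87 [ 0.5701 -0.0612  0.1294] yaw 71.97 q6 0.21 F [ 0.1  0.3 -2.5] w 0.0174 gf 58.7
row [0.0011, 0.0011, 0.0248, 0.0, -0.0, -0.0002]
```

View pics/crop5.png

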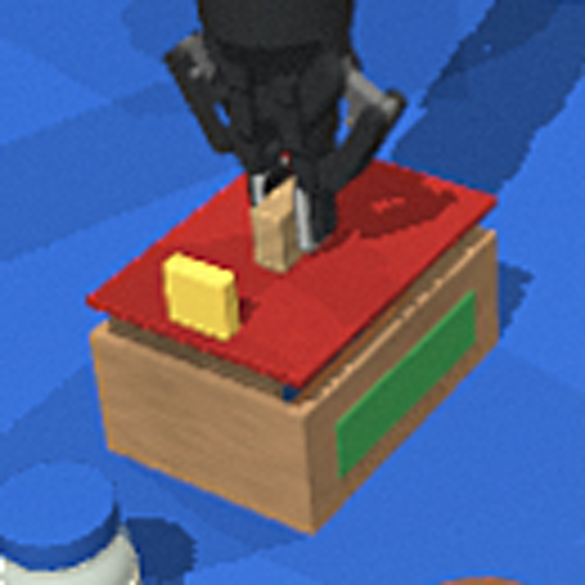

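The lid is level just above the rim, and three corners look aligned. The near corner at (295,385) is ambiguous, so I'll check it numerically by ray-casting the lid and rim corners from the scene view.

```bash
python3 - <<'E'
from h import *
im,c=shot("scene"); z=bot.get_obs()["eef_pos"][2]-.0472+.016
b=[b for b in blobs(c,im,(0,150,50),(6,255,255),800) if 200<cv2.boundingRect(b)[0]<300][0]
b=cv2.convexHull(b).reshape(-1,2); P=onz(c,b,z)[:,:2]*1000
a=np.radians(-18); Rm=np.array([[np.cos(a),-np.sin(a)],[np.sin(a),np.cos(a)]])
Q=(P-[569.7,-60.5])@Rm; print("lid box-frame extents x",Q[:,0].min().round(1),Q[:,0].max().round(1),"y",Q[:,1].min().round(1),Q[:,1].max().round(1))
r=cv2.minAreaRect(Q.astype(np.float32)); print(r)
# box in scene: brown contour of first scene picture, top-rim hull corners
t=cv2.imread("pics/scene0.png"); h=cv2.cvtColor(t,cv2.COLOR_BGR2HSV); m=cv2.inRange(h,np.array((5,40,40)),np.array((25,230,255)))|cv2.inRange(h,np.array((50,100,50)),np.array((80,255,255)))
m=cv2.morphologyEx(m,cv2.MORPH_CLOSE,np.ones((3,3),np.uint8))
k,_=cv2.findContours(m,cv2.RETR_EXTERNAL,cv2.CHAIN_APPROX_NONE)
for x in k:
    X=cv2.boundingRect(x)
    if 225<X[0]<250 and 200<X[1]<230:
        S=onz(c,x.reshape(-1,2),.076)[:,:2]*1000; S=(S-[569.7,-60.5])@Rm
        # near-robot edge (-x) and the -y edge are silhouettes of the rim
        q=S[(abs(S[:,1])<45)&(S[:,0]<-70)]; print("rim -x",np.median(q[:,0]).round(1),"slope",np.degrees(np.polyfit(q[:,1],q[:,0],1)[0]).round(2))
        q=S[(abs(S[:,0])<70)&(S[:,1]<-45)]; print("rim -y",np.median(q[:,1]).round(1),"slope",np.degrees(np.polyfit(q[:,0],q[:,1],1)[0]).round(2))
q=Q
E
```

```text
lid box-frame extents x -85.4 96.3 y -63.7 68.9
((5.703193664550781, 2.7458572387695312), (181.70376586914062, 132.5103302001953), 0.2646101117134094)
rim -x -84.3 slope 0.31
rim -y -64.6 slope -0.26
```

Lid and rim agree to about 1 mm on both silhouette edges, within the 4.5 mm clearance. Inserting slowly.

```bash
python3 -m pendant '[0,0,0.003,0,0,0,0, 0,0,0.006,0,0,0,0, 0,0,0.009,0,0,0,0, 0,0,0.012,0,0,0,0, 0,0,0.014,0,0,0,0, 0,0,0.016,0,0,0,0, 0,0,0.018,0,0,0,0, 0,0,0.02,0,0,0,0, 0,0,0.02,0,0,0,0, 0,0,0.02,0,0,0,0]'
python3 -m pendant '[0,0,0.001,0,0,0,0, 0,0,0.002,0,0,0,0, 0,0,0.003,0,0,0,0, 0,0,0.004,0,0,0,0, 0,0,0.005,0,0,0,0, 0,0,0.006,0,0,0,0, 0,0,0.007,0,0,0,0, 0,0,0.008,0,0,0,0, 0,0,0.009,0,0,0,0, 0,0,0.009,0,0,0,0]'
```

```text
clock: 25.8
eef_pos: [0.57, -0.0612, 0.1194]
tool_rot: [0.157, 0.988, 0.0, -0.0]
ft_force: [0.1, -0.6, -2.6]
grip_width: 0.0171
grasp_force: 58.7
clock: 26.63
eef_pos: [0.57, -0.0612, 0.1148]
tool_rot: [0.157, 0.988, 0.0, -0.0]
ft_force: [-0.0, 0.0, -1.9]
grip_width: 0.0173
grasp_force: 58.7
```

```bash
python3 -m pendant '[0,0,0.0005,0,0,0,0, 0,0,0.001,0,0,0,0, 0,0,0.0015,0,0,0,0, 0,0,0.002,0,0,0,0, 0,0,0.0025,0,0,0,0, 0,0,0.003,0,0,0,0, 0,0,0.003,0,0,0,0, 0,0,0.003,0,0,0,0, 0,0,0.003,0,0,0,0, 0,0,0.003,0,0,0,0]'
```

```text
clock: 27.47
eef_pos: [0.5701, -0.0612, 0.1134]
tool_rot: [0.157, 0.988, -0.0, 0.0]
ft_force: [1.2, -0.1, -2.3]
grip_width: 0.0176
grasp_force: 58.7
```

```bash
python3 -m pendant '[0,0,0.0003,0,0,0,0, 0,0,0.0006,0,0,0,0, 0,0,0.0009,0,0,0,0, 0,0,0.0012,0,0,0,0, 0,0,0.0015,0,0,0,0, 0,0,0.0018,0,0,0,0, 0,0,0.002,0,0,0,0, 0,0,0.002,0,0,0,0, 0,0,0.002,0,0,0,0, 0,0,0.002,0,0,0,0]'
```

```text
clock: 28.3
eef_pos: [0.5701, -0.0612, 0.1132]
tool_rot: [0.157, 0.988, 0.0, 0.0]
ft_force: [-3.1, 1.6, 6.2]
grip_width: 0.0168
grasp_force: 59.7
```

Contact came at exactly the closed height (TCP 0.1132). Releasing and lifting away.

```bash
python3 -m pendant '[0,0,-0.001,0,0,0,0.22, 0,0,-0.001,0,0,0,0.25, 0,0,-0.001,0,0,0,0.3, 0,0,-0.001,0,0,0,0.35, 0,0,-0.001,0,0,0,0.4, 0,0,-0.001,0,0,0,0.45, 0,0,-0.001,0,0,0,0.5, 0,0,-0.001,0,0,0,0.55, 0,0,-0.001,0,0,0,0.55, 0,0,-0.001,0,0,0,0.55]'
python3 -m pendant '[0,0,-0.01,0,0,0,0.55, 0,0,-0.03,0,0,0,0.55, 0,0,-0.06,0,0,0,0.55, 0,0,-0.1,0,0,0,0.55, 0,0,-0.15,0,0,0,0.55, 0,0,-0.2,0,0,0,0.55, 0.1,0,-0.25,0,0,0,0.55, 0.17,0,-0.28,0,0,0,0.55, 0.24,0,-0.28,0,0,0,0.55, 0.3,0,-0.28,0,0,0,0.55]'
python3 - <<'E'
from h import *
o=bot.get_obs();print(o["eef_pos"],o["ft_force"])
im,c=shot("scene"); t,ct=shot("top")
A=cv2.resize(im[150:350,140:360],(440,400));B=cv2.resize(t[90:290,240:460],(352,320),interpolation=2)
b=[b for b in blobs(ct,t,(0,150,50),(6,255,255),800) if cv2.boundingRect(b)[1]<250]
for x in b:
    r=cv2.minAreaRect((onz(ct,x.reshape(-1,2),.082)[:,:2]*1000).astype(np.float32)); print(r)
out=np.zeros((400,792,3),np.uint8); out[:,:440]=A; out[:320,440:]=B; cv2.imwrite("pics/final.png",out)
E
```

```text
clock: 29.13
eef_pos: [0.5701, -0.0612, 0.1129]
tool_rot: [0.157, 0.988, 0.0, -0.0]
ft_force: [0.1, -0.6, -0.1]
grip_width: 0.047
grasp_force: 0.0
clock: 29.97
eef_pos: [0.4262, -0.0143, 0.2554]
tool_rot: [0.157, 0.988, 0.0, 0.002]
ft_force: [-0.4, -0.2, -0.1]
grip_width: 0.047
grasp_force: 0.0
[ 0.42615396 -0.01430497  0.25543744] [-0.43673527 -0.20805965 -0.05562559]
((567.7689208984375, -59.853538513183594), (128.40847778320312, 177.5615692138672), 71.9175796508789)
```

View pics/final.png

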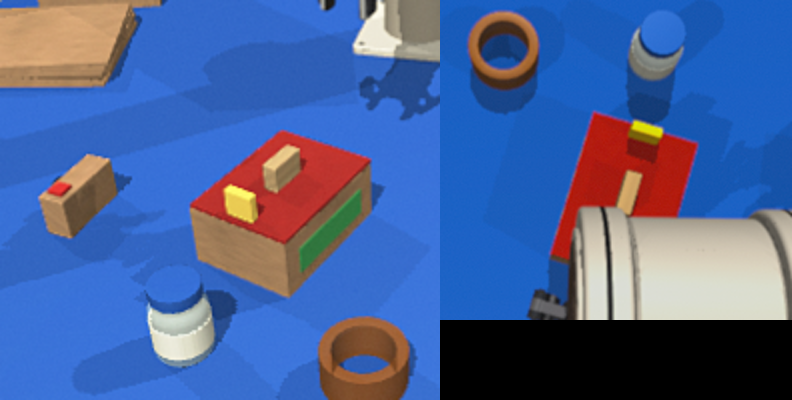

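The lid sits flush on the box, around (280,185) in the left half. The camera, jar and tape are undisturbed, and the robot is touching nothing.

```bash
python3 -c "
from workcell import bot
print(bot.job_done())"
```

```text
the job is handed in; nothing more can be done
None
```

The bus stands on its wheels in the box and the red lid from the rack is closed flush on top; the camera, tape roll and jar were not touched, and I handed the job in at about 30 s (no verdict was returned).

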